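# Tidy the corner shelf: toys in the basket, covered cup on its saucer

### The arm

A 6-joint arm with a two-finger parallel gripper is mounted at the origin on the work surface. World frame = base frame: x ahead of the robot, y to its left, z up, the work surface at z = 0. Lengths are in m, angles in degrees, forces in N, time in s.
With the tool pointing down it reaches from about 0.325 to 0.85 m from the base axis. Payload 15.5 kg.
Tool frame: the origin (TCP) lies midway between the tips of the shut fingers; the grasp point (between the pads) lies 19 mm behind it; z points along the fingers, y is the line along which they close (so a half turn about z gives the same grasp; the last joint's range is limited). The gripper opens to 91 mm and grips with 3 to 60 N. Pads are 32 mm wide; open, the fingers measure 118 mm over their backs; the gripper's body (76 mm by 178 mm) begins 60 mm behind the grasp point.
Start: joints at [70.56, 28.281, 77.091, -0, 74.628, -5.472], TCP at [0.151, 0.607, 0.214] pointing down, gripper open.
Joint ranges: [-166.48, 166.48], [-47.26, 123.95], [12.59, 153.08], [-70.14, 250.14], [6.76, 159.57], [-176.63, 176.63]. Speed limits (degrees/s): [108.29, 108.29, 147.25, 172.46, 172.46, 172.46].

### API

Orientations are given as a 3x3 rotation matrix whose columns are the frame's x, y, z axes.
In Python, from bench import ctrl gives the robot as it stands. The module is installed in compiled form; this text tells all that it offers. Calls block until the motion is done:
- ctrl.goto(position, orientation): joint-space move of the TCP to a pose.
- ctrl.move_l(position, vel=0.15, ori=None, contact_N=None): straight line of the TCP; ori=None keeps the orientation; vel is the mean speed in m/s. With contact_N (N) it stops when the force on the tool has changed by that much, and returns True; else False.
- ctrl.movej(angles): joint-space move.
- ctrl.command_gripper(opening): opening from 0.0 (shut) to 1.0 (fully open); the grip force is fixed at half the most; returns when the fingers have stopped.
- ctrl.sleep(seconds).
- ctrl.ik(position, orientation): joint angles nearest the present ones, or None.
- ctrl.read_camera(name): name is "side" or "top" or "wrist"; returns the picture (384x512x3 uint8, blue, green, red); there is no depth.
- ctrl.camera_params(name): a dict with "fx", "fy", "cx", "cy" (pixels), "pose" (4x4, takes a point from camera to world coordinates); the wrist camera has in their place "T_tool_cam" (4x4, takes a point from camera to tool coordinates, whose origin is the TCP and whose axes are the flange's). Camera axes: x right, y up, looking along -z (the intrinsics and any distortion apply to the point x, -y, -z); pixel columns grow to the right and rows downward; lengths in m; the calibration is good to about 2 mm. A picture is of the moment at which its call begins: read the wrist's pose just before it. camera_params takes no time and is no camera call.
A pose or a line that the arm cannot do raises ctrl.MotionError and nothing moves.
- ctrl.sign_off(): hands the job in; it is judged then, once.
Readings, each from a call of its own:
- ctrl.current_t(): time.
- ctrl.current_q(): joint angles.
- ctrl.current_dq(): joint speeds.
- ctrl.current_effort(): joint torques, N m.
- ctrl.current_tool_pos(): TCP position.
- ctrl.current_eef_rot(): TCP orientation.
- ctrl.current_contact_force(): force on the tool from outside, world axes, zero at the start.
- ctrl.current_wrist_torque(): the same for the moment, N m.
- ctrl.current_grip_width(): opening from 0.0 (shut) to 1.0 (fully open).
- ctrl.current_grasp_force(): force on a finger pad.
Only numpy, scipy, OpenCV 4.12 (cv2) and the standard library are available. Lean on these libraries where they do the work, as an engineer would, in place of code of your own. Each camera call takes 0.05 s, during which the arm holds its last target. There are 200 camera calls.

### The job

Tidy the shelf: the duck rattle comes off the saucer and sits upright in the middle of the left third of the basket (left as the robot sees it), and the steel cup comes out of the basket and stands centred on the saucer with its lid centred on top, knob up. Lay the corn teether flat in the middle of the basket, between the duck and the wooden ring, lying across the basket (parallel to its short sides). Leave the saucer, the wooden ring in the basket, the tin and the clock where they are.

Things in the scene. Friction and masses are not known exactly. Their poses are not given: they have to be found in the camera images.
- basket: Yellow open plastic basket, fixed: 190 (x) by 300 (y) by 50 mm high, walls and floor 5 mm. Origin: centre of the underside; inner floor 5 mm above. z up, +y along the long side to the robot's left, +x away from the robot (turned up to 0.25 rad). Middles of its three thirds: y = +95 (left), 0, -95 mm. At the start the cup is in the middle, the ring in the right third.
- saucer: Round white ceramic saucer, loose, 220 g, 136 mm across, 15 mm high; flat inner floor about 80 mm across, 6 mm above its underside; rim slopes outward from there. Origin: centre of the underside, z up. At the start the duck sits on it. It stands on the other side of the shelf from the basket.
- duck: Plastic duck rattle, loose, 70 g: body 70 mm long (x), 46 wide (y), 38 high, flat sides, rounded edges; round head 38 mm across over the front (centre x = 18 mm), its top 72 mm up; beak to x = 49 mm, tail to x = -44 mm. Origin: centre of the body's underside; x towards the beak, z up. Starts on the saucer. Grip the body across its y.
- cup: Plain steel cup without handle, loose, about 130 g, open at the top, 78 mm high, 52 mm across at the foot and 62 mm at the rim, wall 3 mm. Origin: centre of the underside; z up. Grip it round the outside.
- lid: Flat steel cup lid, loose, about 60 g: disc 74 mm across, 4 mm thick, flat below; round black knob on top 20 mm across from 10 to 28 mm above the underside, on a 12 mm neck. Origin: centre of the disc's underside; z up. Starts flat on the shelf, knob up.
- corn: Stiff silicone corn-cob teether, loose, 60 g: lies flat, 91 mm long (x from -48 to +43 mm), 34 mm wide over the pale cob (39 over the green husk leaves), 28 mm high (kernels to 30). Pale cob at +x, green husk at -x. Origin: on the underside under its middle; z up. Starts on the shelf. Grip across its y at the origin (leaves begin at x = -13 mm). Either end may point either way at the finish.
- ring: Flat beech teething ring, loose, 50 g, 68 mm outside, 38 mm hole, 16 mm thick, lying in the right third of the basket. Origin: centre of its underside. Leave it there.
- tin: Bystander: round closed tin, loose, 56 mm across, 110 mm high, standing at the back of the shelf. Origin: centre of the underside. Leave it alone.
- clock: Bystander: small white table clock, loose, 40 x 80 x 75 mm (x, y, z), standing at the back of the shelf. Origin: centre of the underside. Leave it alone.
There are look-alikes about, which are no part of the job. Leave any blue look-alike of the lid alone. Several things look just like the saucer: the one meant starts farthest to the robot's right.

How it is judged:
By the outcome, as a careful person would: the job done as asked, in the order asked, and still so for the second after the job is handed in, with the robot touching nothing.
It also fails if it takes over 96 s, if anything falls off the work surface, if the arm or the gripper's body presses on something with over 40 N, if the wrist force passes 120 N, or if a joint passes its speed limit or range.

## Working session

There is one attempt and no reset: what is moved stays moved. The work goes in short steps, each a Python script; the robot and the scene stay as the last script left them, time stands still between calls to the robot, and variables do not carry over. Pictures are saved under pics/ and viewed, at most 14 in all, crops included, and the job is handed in when it is done.

```bash
mkdir -p pics; python3 - <<'E'
from bench import ctrl
import cv2
for n in("top","side"):
    im=ctrl.read_camera(n); cv2.imwrite(f"pics/{n}0.png",cv2.resize(im,(800,600),interpolation=cv2.INTER_CUBIC)); cv2.imwrite(f"{n}0raw.png",im)
for n in("top","side","wrist"): print(n,ctrl.camera_params(n))
E
```

```text
top {'fx': 499.78655405708145, 'fy': 499.78655405708145, 'cx': 260.94744967496837, 'cy': 186.5267332057262, 'pose': array([[-6.55158289e-05,  9.80328459e-01, -1.97373015e-01,
         3.16762786e-01],
       [-9.99959950e-01, -1.83062652e-03, -8.76057988e-03,
         3.51667811e-02],
       [-8.94956206e-03,  1.97364537e-01,  9.80289317e-01,
         1.46170975e+00],
       [ 0.00000000e+00,  0.00000000e+00,  0.00000000e+00,
         1.00000000e+00]])}
side {'fx': 456.9397397033684, 'fy': 456.9397397033684, 'cx': 262.3268020798351, 'cy': 186.98674193866702, 'pose': array([[ 0.97405845,  0.13802657, -0.17932877,  0.41311175],
       [-0.22554639,  0.65661688, -0.71971043, -0.80500351],
       [ 0.01841113,  0.74148698,  0.67071462,  0.82109196],
       [ 0.        ,  0.        ,  0.        ,  1.        ]])}
wrist {'fx': 328.4354762330848, 'fy': 328.4354762330848, 'cx': 254.35008786665205, 'cy': 192.5826009884331, 'T_tool_cam': array([[ 4.17305968e-04,  9.57318636e-01,  2.89034350e-01,
         8.19801028e-02],
       [ 9.99999912e-01, -3.88193784e-04, -1.58046225e-04,
         4.97105782e-04],
       [-3.90992586e-05,  2.89034391e-01, -9.57318714e-01,
        -1.70698794e-01],
       [ 0.00000000e+00,  0.00000000e+00,  0.00000000e+00,
         1.00000000e+00]])}
```

View pics/top0.png

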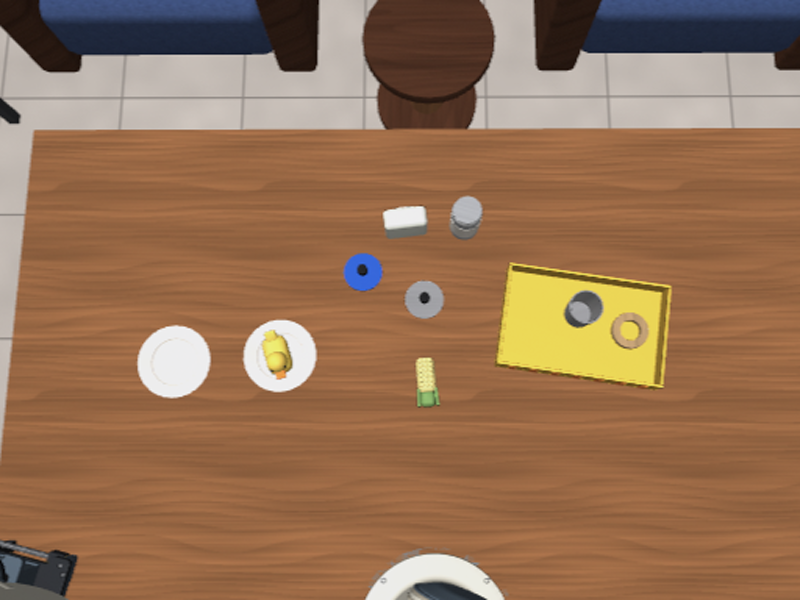

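View pics/side0.png

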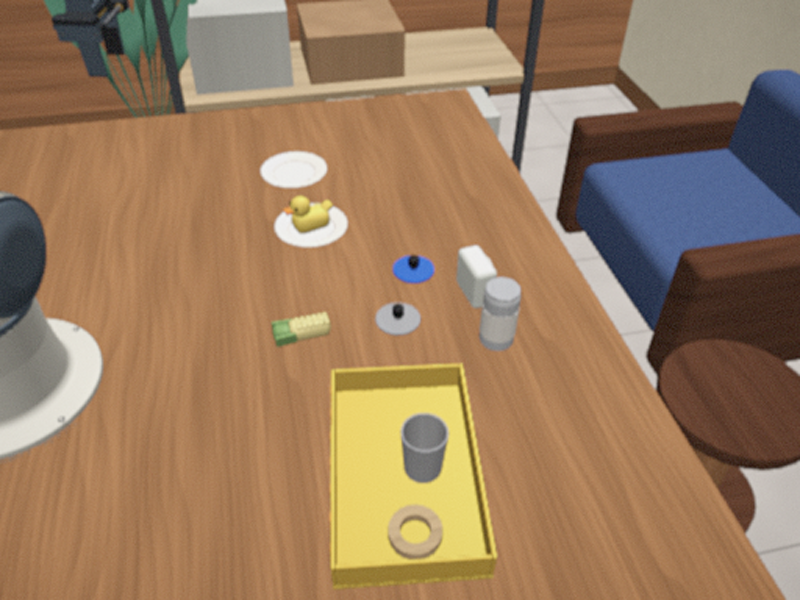

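```bash
cat > h.py <<'E'
import numpy as np, cv2
from bench import ctrl
def ray(P,pose,u,v):
    d=pose[:3,:3]@np.array([(u-P['cx'])/P['fx'],-(v-P['cy'])/P['fy'],-1]); return pose[:3,3],d
def toplane(P,pose,u,v,z):
    o,d=ray(P,pose,u,v); return o+d*(z-o[2])/d[2]
def proj(P,pose,p):
    c=np.linalg.inv(pose)@np.append(p,1); return P['cx']+P['fx']*c[0]/-c[2], P['cy']+P['fy']*c[1]/c[2]
def wpose():
    T=np.eye(4);T[:3,:3]=ctrl.current_eef_rot();T[:3,3]=ctrl.current_tool_pos()
    return T@ctrl.camera_params('wrist')['T_tool_cam']
def down(a):
    "tool down, closing axis y at heading a deg in world"
    a=np.radians(a);y=np.array([np.cos(a),np.sin(a),0]);z=np.array([0,0,-1.]);return np.c_[np.cross(y,z),y,z]
E
python3 - <<'E'
from h import *
P=ctrl.camera_params('top')
for n,u,v,z in[('saucer',280,355.5,.015),('saucer2',174,361,.015),('duckhead',278,364,.06),('ducktail',270,335,.03),('lidknob',424,297,.028),('lid',424,299,.004),('corncob',425,359,.03),('cornhusk',429,406,.02),('cuprim',588,305,.083),('ring',630,331,.02),('bTL',511,264,.05),('bTR',670,287,.05),('bBR',662,387,.05),('bBL',498,366,.05),('tin',467,208,.11),('clock',405,218,.075)]:
    print(n,toplane(P,P['pose'],(u+.5)/1.5625-.5,(v+.5)/1.5625-.5,z).round(3))
im=cv2.imread('top0raw.png')
a=cv2.resize(im[195:265,80:220],(800,400),interpolation=cv2.INTER_CUBIC)
cv2.imwrite('pics/c1.png',a)
print(ctrl.current_eef_rot().round(2))
E
```

```text
saucer [0.487 0.286 0.015]
saucer2 [0.477 0.484 0.015]
duckhead [0.467 0.282 0.06 ]
ducktail [0.524 0.304 0.03 ]
lidknob [0.595 0.018 0.028]
lid [0.596 0.018 0.004]
corncob [0.479 0.017 0.03 ]
cornhusk [0.394 0.01  0.02 ]
cuprim [ 0.57  -0.275  0.083]
ring [ 0.532 -0.365  0.02 ]
bTL [ 0.653 -0.143  0.05 ]
bTR [ 0.609 -0.434  0.05 ]
bBR [ 0.426 -0.408  0.05 ]
bBL [ 0.464 -0.115  0.05 ]
tin [ 0.743 -0.059  0.11 ]
clock [0.735 0.053 0.075]
[[-0.97  0.24 -0.  ]
 [ 0.24  0.97 -0.  ]
 [ 0.   -0.   -1.  ]]
```

View pics/c1.png

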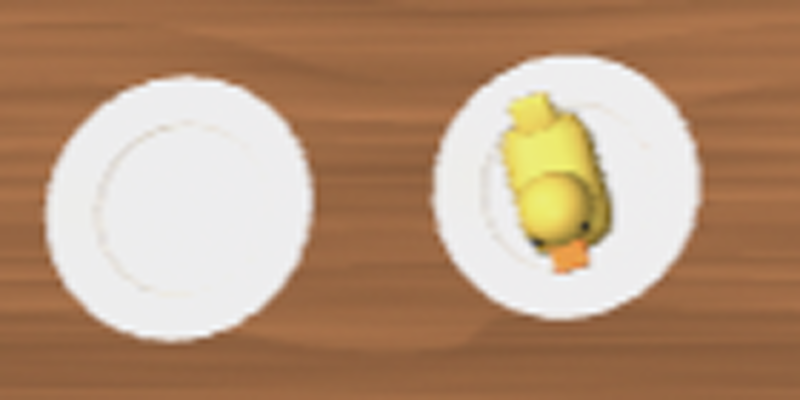

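The candidates are the empty left dish at raw (111,231) and the right dish under the duck at (179,227). The right one is meant: it is farthest to the robot's right (y=0.286 against 0.484) and it holds the duck, as the crop confirms. The grey lid at view pixel (424,299) is the one to use; the blue one at (363,271) stays. Next I'll take closer wrist views.

```bash
python3 - <<'E'
from h import *
for n,p in[('duck',(.487,.286,.22)),('mid',(.52,.02,.24)),('bask',(.54,-.275,.26))]:
    ctrl.goto(np.array(p),down(90)); ctrl.sleep(.2)
    T=wpose(); im=ctrl.read_camera('wrist'); np.save(n+'T.npy',T)
    cv2.imwrite(f'{n}raw.png',im); cv2.imwrite(f'pics/{n}.png',cv2.resize(im,(800,600),interpolation=cv2.INTER_CUBIC))
print(ctrl.current_t(),ctrl.current_q())
E
```

```text
4.7417 [-3.25406199e+01  2.44469297e+01  7.62428724e+01  4.51587781e-03
  7.93111695e+01 -1.22618900e+02]
```

View pics/duck.png

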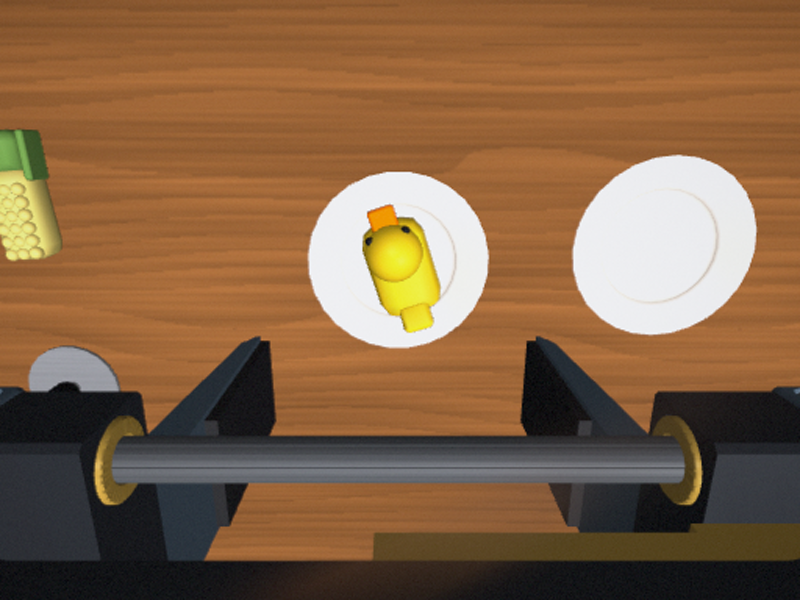

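View pics/mid.png

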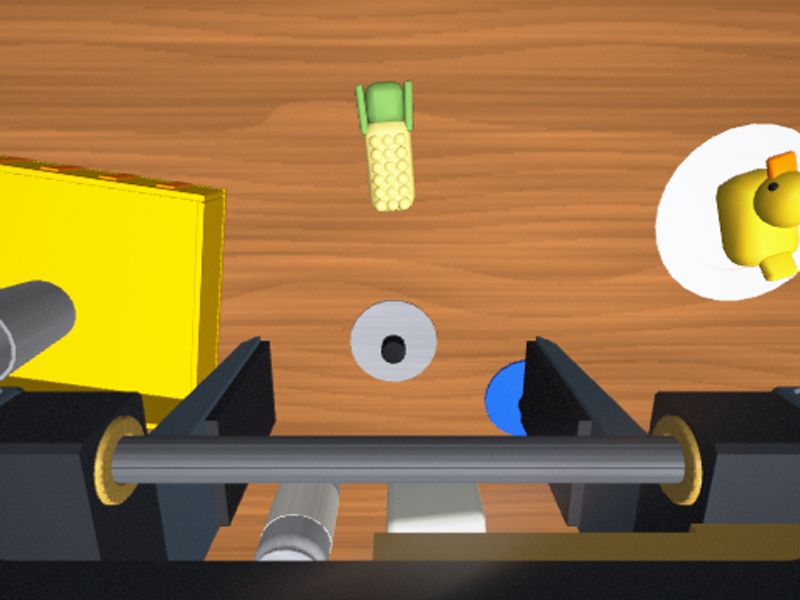

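View pics/bask.png

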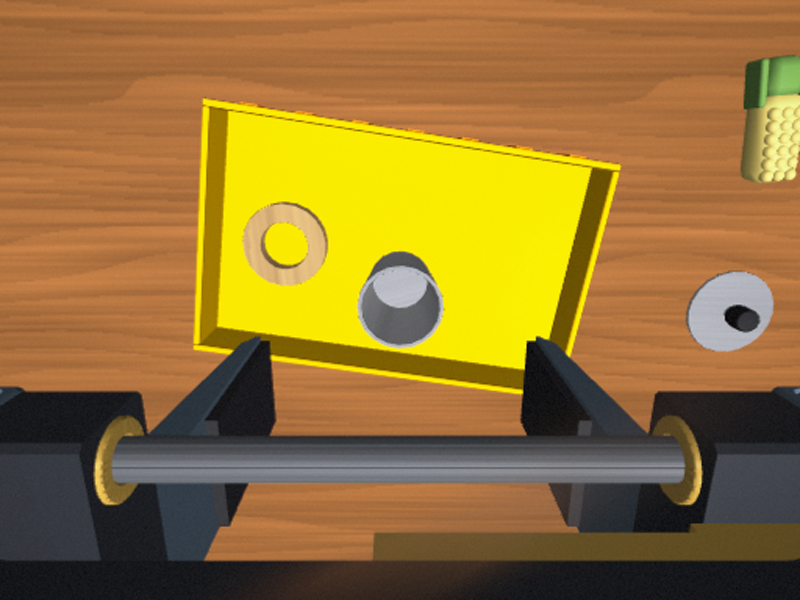

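```bash
cat > meas.py <<'E'
from h import *
P=ctrl.camera_params('wrist')
def pt(n,u,v,z):
    return toplane(P,np.load(n+'T.npy'),(u+.5)/1.5625-.5,(v+.5)/1.5625-.5,z)
def ell(n,l,r,t,b,z):
    c=[pt(n,u,v,z) for u,v in((l,(t+b)/2),(r,(t+b)/2),((l+r)/2,t),((l+r)/2,b))]
    return ((c[0]+c[1])/2)[1].round(4),((c[2]+c[3])/2)[0].round(4),'dia',np.linalg.norm(c[0]-c[1]).round(3),np.linalg.norm(c[2]-c[3]).round(3)
E
python3 - <<'E'
from meas import *
print('y,x saucer',ell('duck',308.5,488.5,171.5,347.5,.015))
print('head',pt('duck',394,252,.059).round(4))
for z in(.03,): print('beak,tail',pt('duck',382,216,.055).round(4),pt('duck',418,319,.035).round(4))
print('body L',pt('duck',364,243,.025).round(4),pt('duck',385,312,.025).round(4),'R',pt('duck',423,222,.035).round(4),pt('duck',440,292,.035).round(4))
print('lid',ell('mid',350.5,437.5,300,381.5,.004),'knob',pt('mid',393,349,.022).round(4))
print('corn',pt('mid',394,210,.015).round(4),pt('mid',384.5,82,.02).round(4),'cobsides',pt('mid',367,165,.015).round(4),pt('mid',412,165,.015).round(4))
print('cup',ell('bask',358.5,442.5,265,347,.083),'ring',ell('bask',243,328,202,285.5,.021))
for u,v in((203,99),(620,166),(194,349)): print('rim',pt('bask',u,v,.05).round(4))
E
```

```text
y,x saucer (np.float64(0.2877), np.float64(0.4891), 'dia', np.float64(0.134), np.float64(0.134))
head [0.4712 0.2847 0.059 ]
beak,tail [0.4483 0.2769 0.055 ] [0.5258 0.302  0.035 ]
body L [0.4715 0.2629 0.025 ] [0.5237 0.2777 0.025 ] R [0.455  0.3046 0.035 ] [0.5052 0.3176 0.035 ]
lid (np.float64(0.0187), np.float64(0.5967), 'dia', np.float64(0.074), np.float64(0.074)) knob [0.596 0.018 0.022]
corn [0.4847 0.0187 0.015 ] [0.3948 0.0121 0.02  ] cobsides [ 0.4515 -0.0014  0.015 ] [0.4514 0.0322 0.015 ]
cup (np.float64(-0.2712), np.float64(0.5678), 'dia', np.float64(0.06), np.float64(0.061)) ring (np.float64(-0.3638), np.float64(0.5347), 'dia', np.float64(0.069), np.float64(0.068))
rim [ 0.4274 -0.4083  0.05  ]
rim [ 0.4717 -0.1138  0.05  ]
rim [ 0.6135 -0.4355  0.05  ]
```

```bash
cat >> h.py <<'E'
BC=np.array([.542,-.275]);BY=-8.5
def bk(x,y):
    a=np.radians(BY);return BC+np.array([[np.cos(a),-np.sin(a)],[np.sin(a),np.cos(a)]])@[x,y]
def P3(xy,z): return np.array([xy[0],xy[1],z])
def st(s): print(s,'t',round(ctrl.current_t(),1),'tcp',np.round(ctrl.current_tool_pos(),4),'w',round(ctrl.current_grip_width()*91,1),'F',np.round(ctrl.current_contact_force(),1),'g',round(ctrl.current_grasp_force(),1))
E
python3 - <<'E'
from h import *
d=(.4884,.290)
ctrl.goto(P3(d,.14),down(107)); ctrl.command_gripper(.7)
c=ctrl.move_l(P3(d,.014),vel=.12,contact_N=6); st(c)
if not c:
    ctrl.command_gripper(0); st('grip')
    ctrl.move_l(P3(d,.16)); st('lift')
    q=bk(0,.095)
    ctrl.goto(P3(q,.16),down(90+BY)); st('over')
    im=ctrl.read_camera('wrist'); cv2.imwrite('pics/dh.png',im)
E
```

```text
False t 8.6 tcp [0.4888 0.2902 0.0146] w 63.8 F [-0.3  0.6 -0. ] g 0.0
grip t 9.0 tcp [0.4886 0.2901 0.0144] w 45.9 F [-0.9 -0.8  6.5] g 30.0
lift t 10.2 tcp [0.4879 0.2898 0.1592] w 45.6 F [-0.4  1.  -0.7] g 30.0
over t 11.9 tcp [ 0.5563 -0.1801  0.16  ] w 45.8 F [-0.  -0.7 -1.9] g 30.0
```

View pics/dh.png

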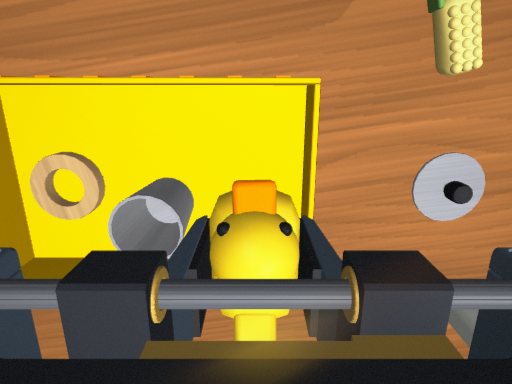

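The duck is held upright between the fingers, beak towards the robot. The basket's front wall is level in the picture (row 80), so the yaw is right. I'll lower it.

```bash
python3 - <<'E'
from h import *
q=bk(0,.095)
ctrl.move_l(P3(q,.03),vel=.12); c=ctrl.move_l(P3(q,.0125),vel=.03,contact_N=5); st(c)
ctrl.command_gripper(.62); st('rel'); ctrl.move_l(P3(q,.2),vel=.2)
ctrl.goto(P3(bk(0,0),.26),down(90)); ctrl.sleep(.2)
np.save('b2T.npy',wpose()); im=ctrl.read_camera('wrist'); t=ctrl.read_camera('top'); cv2.imwrite('top2.png',t)
m=np.vstack([cv2.resize(im[50:265,100:412],(800,551))]); cv2.imwrite('pics/b2.png',m)
cv2.imwrite('s2.png',t)
# saucer centroid, before vs after (top cam, white mask)
P=ctrl.camera_params('top')
a=t[200:260,150:215].astype(int); k=((a.min(2)>150)).astype(np.uint8); 
mm=cv2.moments(k,True); u,v=mm['m10']/mm['m00']+150,mm['m01']/mm['m00']+200
print(u,v,toplane(P,P['pose'],u,v,.013),mm['m00'])
st('')
E
```

```text
True t 13.7 tcp [ 0.5558 -0.181   0.0131] w 46.0 F [-0.6 -0.4  4.4] g 30.0
rel t 14.1 tcp [ 0.5555 -0.1808  0.013 ] w 56.7 F [ 0.5  0.4 -0.5] g 0.0
178.63402985074626 227.23402985074625 [0.4879138  0.28795474 0.013     ] 1675.0
 t 16.0 tcp [ 0.542  -0.2741  0.2594] w 56.3 F [ 0.7 -0.3  0.9] g 0.0
```

View pics/b2.png

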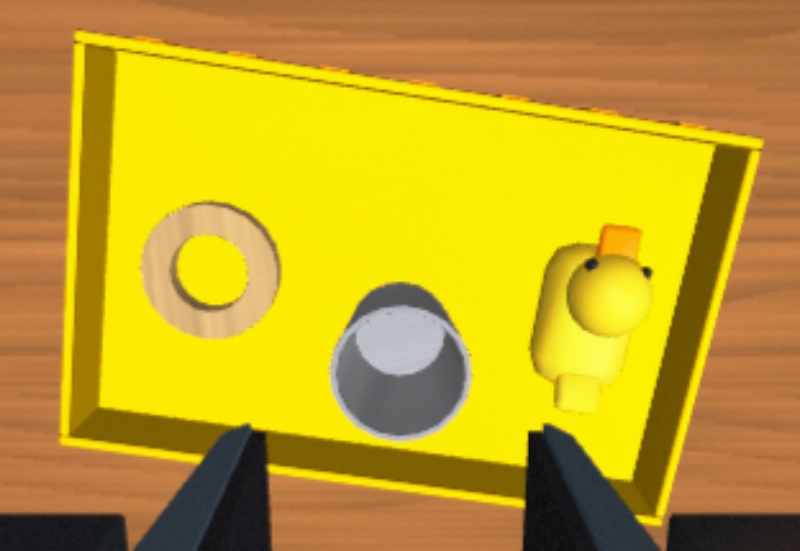

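The duck stands upright in the left third (head at (609,295)). The cup rim is centred near (400,372), the ring is undisturbed, and the saucer has not moved. I'll check the basket centre with all four corners, then take the cup.

```bash
python3 - <<'E'
from h import *
W=ctrl.camera_params('wrist');T=np.load('b2T.npy')
pt=lambda u,v,z: toplane(W,T,100+(u+.5)*312/800-.5,50+(v+.5)*215/551-.5,z)
c=[pt(u,v,.05) for u,v in((77,31),(762,140),(660,523),(62,441))]
bc=np.mean(c,0); d1=c[1]-c[0]; print('bc',bc.round(4),[x.round(4) for x in c])
h=pt(609,295,.058); print('duckhead',h.round(4), 'origin local',((h[:2]+.018*np.array([np.cos(np.radians(BY)),np.sin(np.radians(BY))]))-bk(0,.095)).round(4))
print('ring',pt(211,270,.021).round(4))
cup=pt(400.5,372.5,.083); print('cup',cup.round(4))
cup=(cup[:2]+[.5678,-.2712])/2
h=BY+135-180
ctrl.goto(P3(cup,.16),down(h)); ctrl.command_gripper(.88)
k=ctrl.move_l(P3(cup,.035),vel=.12,contact_N=6); st(k)
if not k:
    ctrl.command_gripper(0); st('grip'); ctrl.move_l(P3(cup,.2),vel=.2); st('lift')
E
```

```text
bc [ 0.5416 -0.2745  0.05  ] [array([ 0.4271, -0.4076,  0.05  ]), array([ 0.4711, -0.1139,  0.05  ]), array([ 0.6559, -0.1415,  0.05  ]), array([ 0.6122, -0.4348,  0.05  ])]
duckhead [ 0.5383 -0.1776  0.058 ] origin local [0.0001 0.0008]
ring [ 0.5338 -0.364   0.021 ]
cup [ 0.5672 -0.2714  0.083 ]
False t 20.0 tcp [ 0.5679 -0.2715  0.0357] w 80.1 F [ 0.7 -0.5  0.3] g 0.0
grip t 20.5 tcp [ 0.5679 -0.2716  0.0354] w 60.9 F [ 0.8 -1.2  4.3] g 30.0
lift t 21.4 tcp [ 0.5668 -0.2709  0.1988] w 61.1 F [-0.4 -0.9 -1.5] g 30.0
```

```bash
python3 - <<'E'
from h import *
s=(.4886,.2879)
ctrl.goto(P3(s,.2),down(-30)); ctrl.move_l(P3(s,.055),vel=.15)
k=ctrl.move_l(P3(s,.033),vel=.03,contact_N=4); st(k)
ctrl.command_gripper(.9); st('rel'); ctrl.move_l(P3(s,.2),vel=.2)
ctrl.goto(P3((.487,.286),.22),down(90)); ctrl.sleep(.2)
np.save('c3T.npy',wpose()); im=ctrl.read_camera('wrist'); cv2.imwrite('pics/c3.png',cv2.resize(im[60:260,150:360],(630,600),interpolation=cv2.INTER_CUBIC)); st('')
E
```

```text
True t 25.2 tcp [0.4888 0.2877 0.0361] w 61.2 F [ 1.7 -1.3  4.7] g 30.0
rel t 25.7 tcp [0.4882 0.2877 0.036 ] w 81.8 F [-0.2 -0.4 -0.6] g 0.0
 t 28.8 tcp [0.487 0.286 0.22 ] w 82.4 F [ 0.4 -1.   0.5] g 0.0
```

View pics/c3.png

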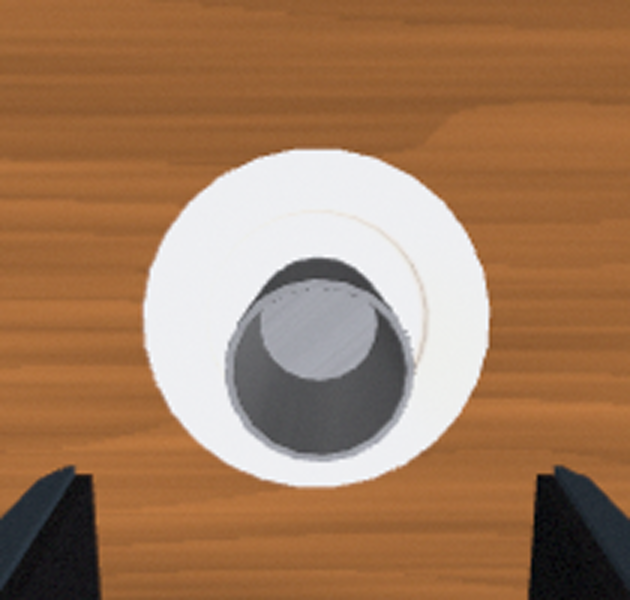

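The cup stands on the saucer, with its rim centred at about (319,370) in the crop and the saucer at (317,318). I'll compute the offset and take the grey lid.

```bash
python3 - <<'E'
from h import *
W=ctrl.camera_params('wrist');T=np.load('c3T.npy')
pt=lambda u,v,z: toplane(W,T,150+(u+.5)/3-.5,60+(v+.5)/3-.5,z)
def ell(l,r,t,b,z): return np.array([(pt((l+r)/2,t,z)+pt((l+r)/2,b,z))[0]/2,(pt(l,(t+b)/2,z)+pt(r,(t+b)/2,z))[1]/2])
s=ell(144,490,149,487,.015); c=ell(225.5,413.5,278,462,.084); print('saucer',s,'cup',c,'off mm',(c-s)*1e3)
np.save('cup.npy',c)
l=(.5965,.0186)
ctrl.goto(P3(l,.12),down(90)); ctrl.command_gripper(.45)
k=ctrl.move_l(P3(l,.007),vel=.1,contact_N=5); st(k)
if not k:
    ctrl.command_gripper(0); st('grip'); ctrl.move_l(P3(l,.2),vel=.15); st('lift')
    ctrl.goto(P3(c,.2),down(90)); st('over')
    im=ctrl.read_camera('side'); cv2.imwrite('pics/l4.png',cv2.resize(im[60:210,130:330],(800,600),interpolation=cv2.INTER_CUBIC))
E
```

```text
saucer [0.48916459 0.2876468 ] cup [0.48890253 0.28824943] off mm [-0.26205997  0.60263439]
False t 32.1 tcp [0.5969 0.0186 0.0076] w 40.8 F [0.1 0.1 0.9] g 0.0
grip t 32.5 tcp [0.5966 0.0186 0.0072] w 18.9 F [-1.   0.4  5.7] g 30.0
lift t 34.0 tcp [0.596  0.0186 0.1992] w 19.0 F [ 0.1  0.  -1.6] g 30.0
over t 35.1 tcp [0.4895 0.2875 0.1999] w 19.4 F [-0.3 -0.4 -1. ] g 30.0
```

View pics/l4.png

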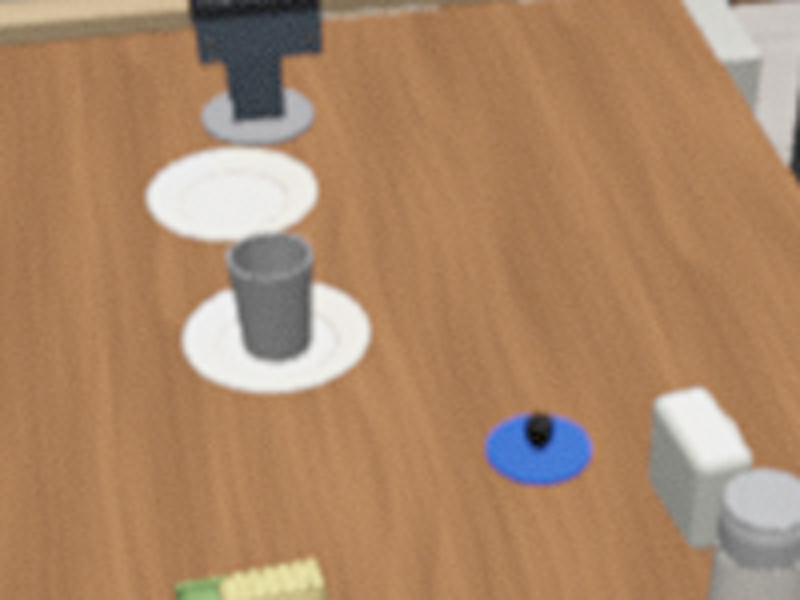

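The lid hangs level in the gripper at (258,115), and the cup stands upright at (270,300). I'll lower the lid.

```bash
python3 - <<'E'
from h import *
c=np.load('cup.npy')
ctrl.move_l(P3(c,.11),vel=.12); k=ctrl.move_l(P3(c,.088),vel=.02,contact_N=3); st(k)
ctrl.command_gripper(.4); st('rel'); ctrl.move_l(P3(c,.22),vel=.15)
ctrl.goto(P3(c,.26),down(90)); ctrl.sleep(.2)
np.save('l5T.npy',wpose()); im=ctrl.read_camera('wrist'); s=ctrl.read_camera('side')
cv2.imwrite('pics/l5.png',np.hstack([cv2.resize(im[90:240,180:330],(400,400),interpolation=cv2.INTER_CUBIC),cv2.resize(s[95:175,160:240],(400,400),interpolation=cv2.INTER_CUBIC)])); st('')
E
```

```text
True t 36.9 tcp [0.4889 0.2882 0.0914] w 19.4 F [-1.2 -0.1  8.5] g 30.0
rel t 37.4 tcp [0.4884 0.288  0.0908] w 36.5 F [ 0.1 -0.6  0.6] g 0.0
 t 39.0 tcp [0.4885 0.288  0.259 ] w 36.4 F [ 0.4 -0.4 -0.5] g 0.0
```

View pics/l5.png

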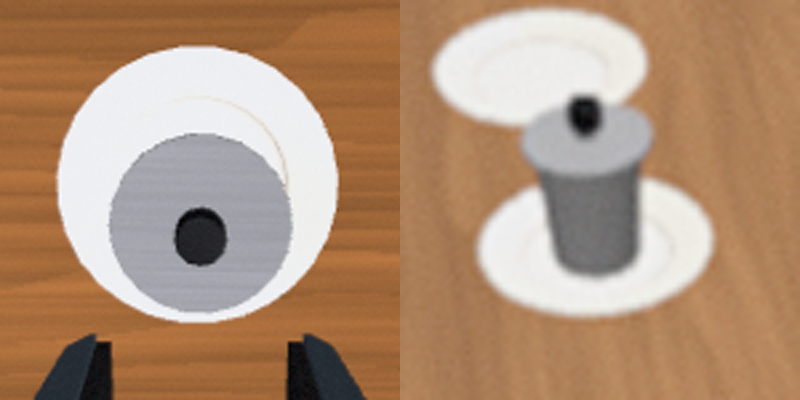

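The lid lies flat on the cup with the knob up (wrist crop: lid centre (200,223)). I'll compute its offset, then do the corn.

```bash
python3 - <<'E'
from h import *
W=ctrl.camera_params('wrist');T=np.load('l5T.npy');f=150/400
pt=lambda u,v,z: toplane(W,T,180+(u+.5)*f-.5,90+(v+.5)*f-.5,z)
def ell(l,r,t,b,z): return np.array([(pt((l+r)/2,t,z)+pt((l+r)/2,b,z))[0]/2,(pt(l,(t+b)/2,z)+pt(r,(t+b)/2,z))[1]/2])
print('lid-cup mm',(ell(108.5,291.5,133,313,.088)-np.load('cup.npy'))*1e3,'saucer',ell(57,338,45,323,.015))
a=np.radians(3.8); o=np.array([.4427,.0155]); g=o+.004*np.array([np.cos(a),np.sin(a)])
ctrl.goto(P3(g,.12),down(93.8)); ctrl.command_gripper(.65)
k=ctrl.move_l(P3(g,.005),vel=.1,contact_N=5); st(k)
if not k:
    ctrl.command_gripper(0); st('grip'); ctrl.move_l(P3(g,.16),vel=.15); st('lift')
    q=bk(.005,0); ctrl.goto(P3(q,.16),down(90+BY)); ctrl.move_l(P3(q,.03),vel=.12)
    k=ctrl.move_l(P3(q,.007),vel=.03,contact_N=4); st(k)
    ctrl.command_gripper(.55); st('rel'); ctrl.move_l(P3(q,.16),vel=.15)
    ctrl.goto(P3(BC,.28),down(90)); ctrl.sleep(.2)
    im=ctrl.read_camera('wrist'); cv2.imwrite('pics/f6.png',cv2.resize(im[50:265,100:412],(800,551)))
    cv2.imwrite('pics/f7.png',cv2.resize(ctrl.read_camera('top')[110:270,80:450],(800,346))); st('')
E
```

```text
lid-cup mm [-0.08951036  0.38703668] saucer [0.48892563 0.28744351]
False t 42.0 tcp [0.447  0.0157 0.0054] w 59.3 F [-0.5  0.5 -0.4] g 0.0
grip t 42.5 tcp [0.4468 0.0158 0.0052] w 33.7 F [-0.1  0.6  6.7] g 30.0
lift t 43.7 tcp [0.4462 0.0158 0.1593] w 33.8 F [ 0.1  0.5 -0. ] g 30.0
True t 46.7 tcp [ 0.5467 -0.2756  0.0099] w 33.7 F [ 0.2 -0.9  4.4] g 30.0
rel t 47.2 tcp [ 0.5464 -0.2754  0.01  ] w 49.9 F [-0.1 -0.7  0.2] g 0.0
 t 49.2 tcp [ 0.5417 -0.2748  0.2789] w 50.3 F [ 0.7 -0.5  0.1] g 0.0
```

View pics/f6.png

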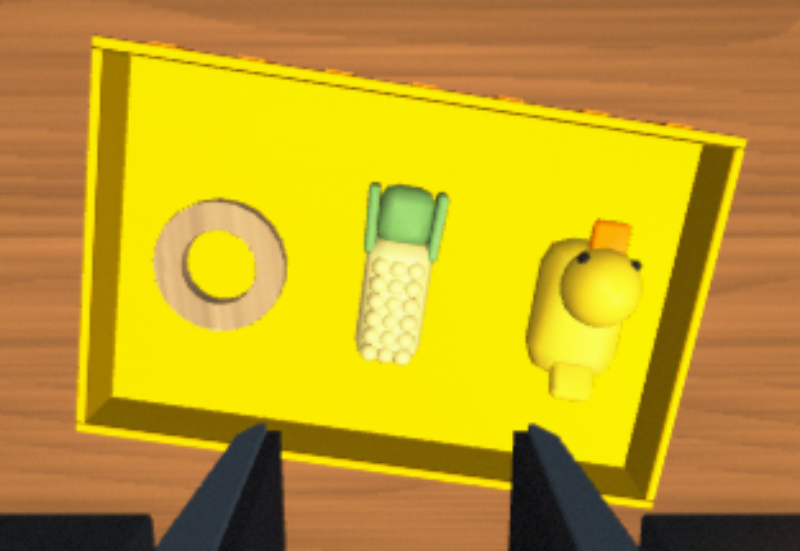

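View pics/f7.png

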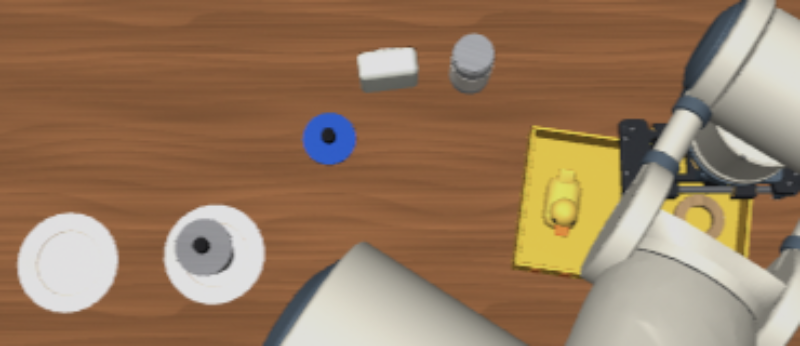

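The corn lies flat in the middle (centre about (400,272)), parallel to the short sides between the ring (220,264) and the duck. In the top view the lidded cup is on the saucer and the bystanders are in place. Handing in.

```bash
python3 -c "
from bench import ctrl
print(ctrl.sign_off())"
```

```text
the job is handed in; nothing more can be done
None
```

The job is done and handed in at about 49 s: duck upright in the basket's left third, cup with its lid on centred on the saucer (within 1 mm as measured), and corn flat across the middle; the ring, tin, clock and look-alikes were not touched.

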